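Push bamboo blanks home against a hidden length stop

TASK

Pick up the straightedge by its grip and use it, not the fingers, to push the five loose bamboo blanks together along the board and in under the steel hood until every one butts against the stop hidden inside, so that they line up flush and square; keep the whole group pressed home for a second with about a kilogram's push (10 N), never pushing the stop or hood with more than 1.5 kg. Leave the blanks there, stand the straightedge on the bench off the board, grip upward, and let go; do not disturb the tape roll, the jar or the cup of tools.

Things in the scene. Friction and masses are not known exactly. Their poses are not given: they have to be found in the camera images.
- board: Fixed grey board lying on the bench, 265 mm (x from -125 to +140) x 240 mm (y) x 12 mm thick, its far end under the hood. Origin on the underside, at bench level; x points to the hood, away from the robot within 0.35 rad.
- hood: Fixed steel hood on the board, closed at the back, 78 mm deep (x) x 220 mm wide (y) x 24 mm high; its mouth, at the board's x = 60, is 204 mm wide and 20 mm high inside. Within lies a rigid stop bar across its width, with its face anywhere from 15 to 55 mm behind the mouth, out of sight, not measured: find it by feel. Origin at the middle of the mouth, on the board's top; axes as the board's.
- blank0: One of five identical loose bamboo blanks (18 g), 80 mm (x) x 20 mm (y) x 14 mm high with a dark node band, lying on the board side by side with 30 mm between centres, pointing at the hood, far ends at the board's x = 30 to 55 mm, up to 0.1 rad askew. Origin at the centre of its underside; x along its length. This is number 1 from the board's -y side.
- blank1: One of five identical loose bamboo blanks (18 g), 80 mm (x) x 20 mm (y) x 14 mm high with a dark node band, lying on the board side by side with 30 mm between centres, pointing at the hood, far ends at the board's x = 30 to 55 mm, up to 0.1 rad askew. Origin at the centre of its underside; x along its length. This is number 2 from the board's -y side.
- blank2: One of five identical loose bamboo blanks (18 g), 80 mm (x) x 20 mm (y) x 14 mm high with a dark node band, lying on the board side by side with 30 mm between centres, pointing at the hood, far ends at the board's x = 30 to 55 mm, up to 0.1 rad askew. Origin at the centre of its underside; x along its length. This is number 3 from the board's -y side.
- blank3: One of five identical loose bamboo blanks (18 g), 80 mm (x) x 20 mm (y) x 14 mm high with a dark node band, lying on the board side by side with 30 mm between centres, pointing at the hood, far ends at the board's x = 30 to 55 mm, up to 0.1 rad askew. Origin at the centre of its underside; x along its length. This is number 4 from the board's -y side.
- blank4: One of five identical loose bamboo blanks (18 g), 80 mm (x) x 20 mm (y) x 14 mm high with a dark node band, lying on the board side by side with 30 mm between centres, pointing at the hood, far ends at the board's x = 30 to 55 mm, up to 0.1 rad askew. Origin at the centre of its underside; x along its length. This is number 5 from the board's -y side.
- straightedge: Loose straightedge (0.24 to 0.4 kg): an aluminium bar 30 mm (x) x 190 mm (y) x 18 mm high, with a dark wooden grip block 24 mm (x) x 50 mm (y) standing on its middle from z = 18 to z = 65. Origin at the centre of the underside; both long faces (x = -15, +15) can push. Starts on the bench left or right of the board, lengthwise to the robot's x.
- tape: Bystander: cardboard tape roll lying flat, 90 mm across, 25 mm high, hole 68 mm, on the bench on the side of the board away from the straightedge. Origin at the centre of its underside.
- jar: Bystander: closed glass jar, 68 mm across, 85 mm high. Origin at the centre of its underside.
- cup: Bystander: bamboo cup of carving tools, 72 mm across, 90 mm high, tools rising to about 170 mm. Origin at the centre of its underside.
Not all that is in view belongs to the job. Leave any orange or red look-alike of the straightedge alone.

How it is judged:
By the outcome, as a careful person would: the job done as asked, in the order asked, and still so for the second after the job is handed in, with the robot touching nothing.
It also fails if it takes over 69 s, if anything falls off the work surface, if the arm or the gripper's body presses on something with over 40 N, if the wrist force passes 120 N, or if a joint passes its speed limit or range.

ROBOT

A 7-joint arm with a two-finger parallel gripper is mounted at the origin on the work surface. World frame = base frame: x ahead of the robot, y to its left, z up, the work surface at z = 0. Lengths are in mm, angles in rad, forces in N, time in s.
With the tool pointing down it reaches from about 400 to 850 mm from the base axis. Payload 4.5 kg.
Tool frame: the origin (TCP) lies on the centre line of the jaws, within the pads' length; the fingertips stand 8 mm ahead of it and the grasp point (between the pads) lies 11 mm behind it; z points along the fingers, y is the line along which they close (so a half turn about z gives the same grasp; the last joint's range is limited). The gripper opens to 88 mm and grips with 3 to 60 N. Pads are 18 mm wide; open, the fingers measure 123 mm over their backs; the gripper's body (75 mm by 187 mm) begins 45 mm behind the grasp point.
Start: joints at [1.152, 0.689, -0.195, 1.565, 0.157, 0.902, -0.215], TCP at [273.459, -562.026, 246.743] pointing down, gripper open.
Joint ranges: [-3.01, 3.01], [-0.46, 2.08], [-1.47, 1.51], [0.13, 2.56], [-1, 4.14], [0.04, 2.09], [-2.66, 2.66]. Speed limits (rad/s): [2.57, 2.57, 3.14, 3.14, 3.14, 3.14, 3.14].

INTERFACE

Orientations are given as a rotation vector (axis times angle).
In Python, from station import r, cams gives the robot as it stands. The module is installed in compiled form; this text tells all that it offers.
- The arm moves only by the tool carry_out, never from a script. Its argument "motion" is a list of rows, each a list of 7 numbers: the closure, from -1 (fully open) to 1 (shut), then the shift along the world's x, y, z in m, then the turn, a rotation vector about the world's x, y, z in degrees. In form: [[fingers, x, y, z, wx, wy, wz], ...]. A call has 1 to 20 rows; each row is the pose to reach, as a shift and turn from the pose commanded when the call began; what a row does not reach only later rows make up. A row lasts 1/12 s, in which the tool goes at most 41.7 mm and 7.16 degrees, less where a joint would pass 70% of its speed; a pose out of reach is approached as far as the arm can. A call with a gripper value outside its range is refused whole. The fingers move at their own pace and stop on an object; "squeeze" is the grip in N (left out, the last holds). Time passes only in rows, so rows that repeat a pose let the fingers close. It gives the time, the measured TCP pose, the force, the opening and the grip force at its end, in the units of the state.
- r.read_state(): the state, without advancing time (a new reading comes with each control period).
- cams.read_camera(name): name is "side" or "top"; returns a dict with "frame" (400x640x3 uint8, red, green, blue), "vertical_fov" (degrees; the focal length in pixels is half the picture's height over the tangent of half this angle, whatever the lens; pixels are square), "cx", "cy" (the principal point, pixels), "extrinsics" (4x4, takes a point from camera to world coordinates). Camera axes: x right, y down, z forward; pixel columns grow to the right and rows downward; lengths in mm; the calibration is good to about 2 mm. A picture is of the moment at which its call begins. There is no depth.
- r.close_job(): hands the job in; it is judged then, once.
The state is a dict: "t": time; "q": joint angles; "qvel": joint speeds; "joint_torque": joint torques, N m; "position": TCP position; "orientation": TCP orientation; "ft_force": force on the tool from outside, world axes, zero at the start; "wrist_torque": the same for the moment, N m; "opening": opening from 0.0 (shut) to 1.0 (fully open); "finger_force": force on a finger pad.
Only numpy, scipy, OpenCV 4.12 (cv2) and the standard library are available. Lean on these libraries where they do the work, as an engineer would, in place of code of your own. Each camera call takes 0.05 s, during which the arm holds its last target. There are 200 camera calls.

## Working session

There is one attempt and no reset: what is moved stays moved. The work goes in short steps, Python scripts to look and compute and a tool call to move; the robot and the scene stay as the last step left them, time stands still between calls to the robot, and variables do not carry over. Pictures are saved under pics/ and viewed, at most 10 in all, crops included, and the job is handed in when it is done.

Besides the shell and the picture viewer there is one more tool, called after "Call:" as name(argument=value, ...) on one line, values as JSON. carry_out: Moves the arm, as the interface text tells. Its arguments: {"type":"object","properties":{"motion":{"type":"array"},"squeeze":{"type":"number"}},"required":["motion"]}

```bash
mkdir -p pics; cat > h.py <<'E'
import numpy as np, cv2
from station import r, cams
def cam(n):
    c=cams.read_camera(n); 
    return c
def save(c,p,crop=None,s=1):
    f=c["frame"][:,:,::-1]
    if crop: x0,y0,x1,y1=crop; f=f[y0:y1,x0:x1]
    cv2.imwrite(p,cv2.resize(f,None,fx=s,fy=s,interpolation=cv2.INTER_CUBIC))
def ray(c,u,v,z):
    f=200/np.tan(np.radians(c["vertical_fov"])/2)
    E=np.array(c["extrinsics"]); d=E[:3,:3]@np.array([(u-c["cx"])/f,(v-c["cy"])/f,1]); o=E[:3,3]
    return o+d*(z-o[2])/d[2]
E
python3 - <<'E'
from h import *
for n in("top","side"):
    c=cam(n); save(c,f"pics/{n}0.png",s=1.25); print(n,c["vertical_fov"],c["cx"],c["cy"],np.round(c["extrinsics"],3))
s=r.read_state(); print({k:np.round(v,3) for k,v in s.items()})
E
```

```text
top 52.55888695385555 321.46099600912 201.32550561585703 [[ 2.900000e-02 -9.840000e-01  1.740000e-01  3.441400e+02]
 [-1.000000e+00 -3.000000e-02 -3.000000e-03  5.444100e+01]
 [ 9.000000e-03 -1.740000e-01 -9.850000e-01  1.023719e+03]
 [ 0.000000e+00  0.000000e+00  0.000000e+00  1.000000e+00]]
side 49.02739808182997 324.11274983101595 198.23245231732832 [[-7.38000e-01 -3.20000e-01  5.94000e-01 -1.77900e+02]
 [-6.75000e-01  3.61000e-01 -6.43000e-01  8.16227e+02]
 [-8.00000e-03 -8.76000e-01 -4.82000e-01  5.98562e+02]
 [ 0.00000e+00  0.00000e+00  0.00000e+00  1.00000e+00]]
{'t': np.float64(0.1), 'q': array([ 1.152,  0.69 , -0.195,  1.566,  0.157,  0.902, -0.215]), 'qvel': array([-0.   , -0.003, -0.   , -0.003, -0.   , -0.001,  0.002]), 'joint_torque': array([-3.0000e-03, -5.2850e+01, -1.2720e+00, -1.5384e+01, -5.3000e-02,
        2.0000e-03,  0.0000e+00]), 'position': array([ 273.158, -561.557,  246.005]), 'orientation': array([-3.06e+00, -7.05e-01,  1.00e-03]), 'ft_force': array([-0.219,  0.036,  0.399]), 'wrist_torque': array([-0.028, -0.056, -0.057]), 'finger_force': np.float64(0.0), 'opening': np.float64(1.001)}
```

View pics/top0.png

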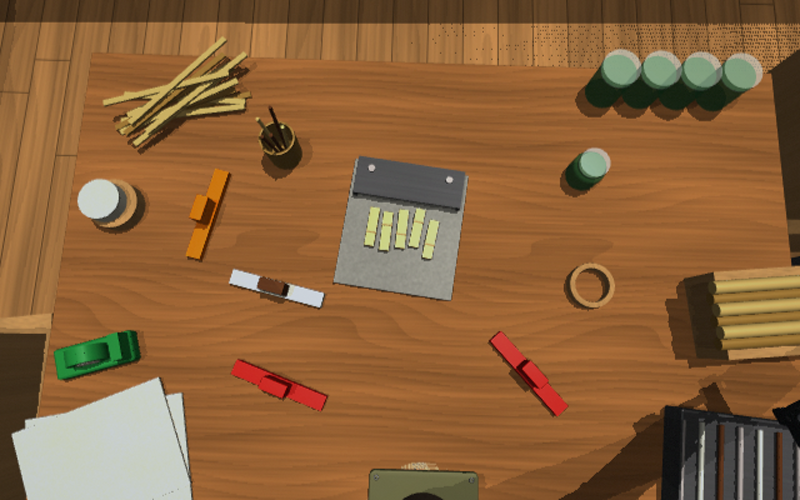

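View pics/side0.png

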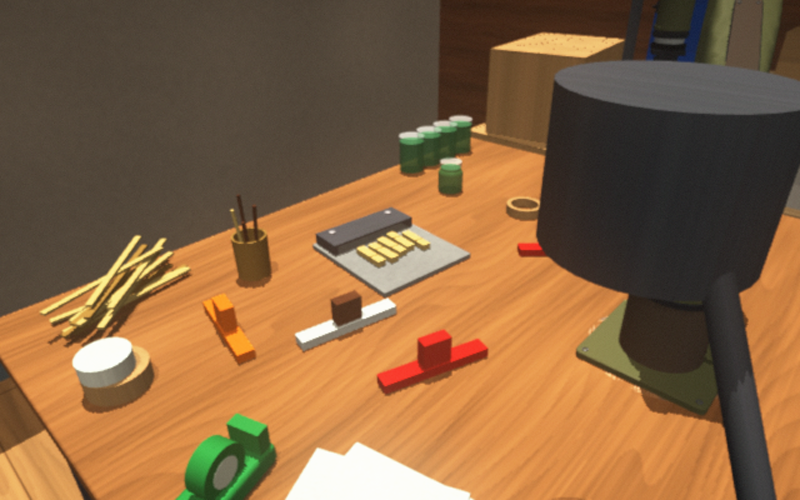

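The top view shows the board at about (400,228), the blanks at (370–430, 210–258), the hood at (410,183) and the white straightedge with its brown grip at (277,288). The tape roll is at (591,286), the jar at (588,170) and the cup at (280,145). I'll enlarge the crop to measure.

```bash
python3 - <<'E'
from h import *
c=cam("top"); save(c,"pics/top1.png",(175,115,385,255),3.8)
E
```

```text
(no output)
```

View pics/top1.png

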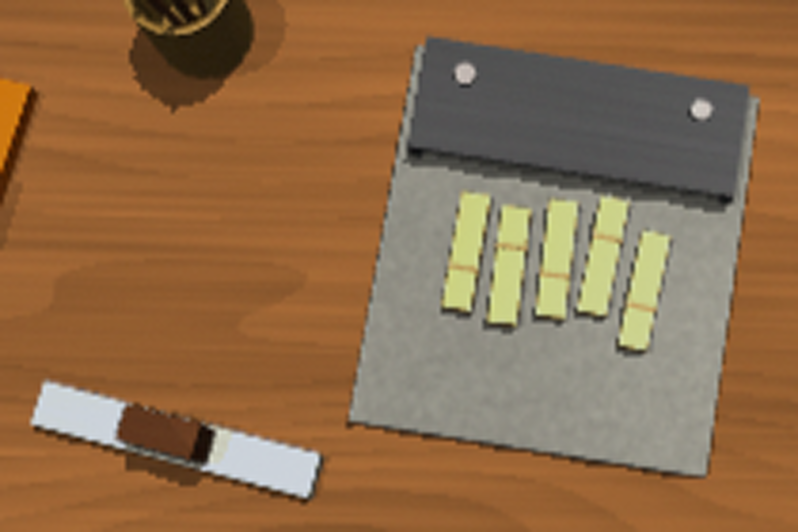

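```bash
python3 - <<'E'
from h import *
c=cam("top")
P=lambda x,y,z: ray(c,175+x/3.8-.5+.5/3.8,115+y/3.8-.5+.5/3.8,z)[:2]
def show(n,pts,z):
    p=np.array([P(*q,z) for q in pts]); print(n,np.round(p,1).tolist(),'mean',np.round(p.mean(0),1),'sides',np.round(np.linalg.norm(np.roll(p,-1,0)-p,axis=1),1)); return p
b=show("board near",[(350,424),(706,476)],12)
h=show("hood top",[(411,148),(733,195),(749,87),(428,38)],36)
s=show("se",[(43,380),(322,453),(310,499),(32,427)],18)
g=show("grip",[(120,402),(212,425),(199,462),(118,440)],65)
ang=lambda a,b:np.degrees(np.arctan2(*(a-b)[::-1]))
print("lat dirs(+y):board",ang(b[0],b[1]),"hood",ang(h[0],h[1]),ang(h[3],h[2]),"hood x",ang(h[2],h[1]),"se",ang(s[0],s[1]),ang(s[3],s[2]))
for i,(a,bb) in enumerate([((475,192),(457,313)),((516,206),(500,326)),((563,200),(549,319)),((613,197),(591,317)),((655,232),(633,351))]):
    show(i,[a,bb],26)
E
```

```text
board near [[455.6, 186.2], [428.4, -49.2]] mean [442.   68.5] sides [236.9 236.9]
hood top [[638.4, 152.3], [612.9, -62.3], [688.0, -72.3], [715.5, 144.3]] mean [663.7  40.5] sides [216.1  75.8 218.4  77.6]
se [[477.9, 388.5], [435.4, 202.6], [405.3, 208.7], [446.7, 393.0]] mean [441.3 298.2] sides [190.7  30.8 188.9  31.5]
grip [[459.2, 323.7], [446.5, 265.3], [423.2, 271.7], [435.4, 323.1]] mean [441.1 295.9] sides [59.8 24.2 52.7 23.8]
lat dirs(+y):board 83.40290289694727 hood 83.22886866815924 82.76286932885482 hood x -7.611633305712776 se 77.11930599266367 77.32176585848278
0 [[612.2, 109.1], [529.6, 117.8]] mean [570.9 113.4] sides [83.1 83.1]
1 [[603.5, 81.4], [521.8, 89.2]] mean [562.6  85.3] sides [82. 82.]
2 [[608.6, 50.1], [527.5, 57.1]] mean [568.   53.6] sides [81.4 81.4]
3 [[611.7, 16.8], [529.7, 29.4]] mean [570.7  23.1] sides [83. 83.]
4 [[588.6, -11.7], [507.8, 1.2]] mean [548.2  -5.2] sides [81.8 81.8]
```

Call:
carry_out(motion=[[-1,0.02,0.035,0,0,0,3],[-1,0.04,0.07,0,0,0,6],[-1,0.06,0.105,0,0,0,9],[-1,0.08,0.14,0,0,0,12],[-1,0.1,0.175,0,0,0,15],[-1,0.12,0.21,0,0,0,18],[-1,0.14,0.245,0,0,0,21],[-1,0.16,0.28,0,0,0,24],[-1,0.175,0.315,0,0,0,27],[-1,0.19,0.35,0,0,0,30],[-1,0.2,0.385,0,0,0,33],[-1,0.205,0.42,0,0,0,36],[-1,0.21,0.46,0,0,0,39],[-1,0.21,0.5,0,0,0,42],[-1,0.21,0.54,0,0,0,44],[-1,0.21,0.58,0,0,0,46],[-1,0.205,0.62,0,0,0,48],[-1,0.2,0.66,0,0,0,50],[-1,0.195,0.7,0,0,0,51],[-1,0.19,0.74,0,0,0,51]], squeeze=50)

```text
t: 1.87
position: [462.9, 179.7, 246.7]
orientation: [2.459, 1.955, -0.0]
ft_force: [1.5, 0.1, -0.4]
opening: 1.001
finger_force: 0.0
```

Call:
carry_out(motion=[[-1,-0.008,0.04,0,0,0,0],[-1,-0.015,0.08,0,0,0,0],[-1,-0.022,0.118,0,0,0,0],[-1,-0.022,0.118,-0.04,0,0,0],[-1,-0.022,0.118,-0.08,0,0,0],[-1,-0.022,0.118,-0.115,0,0,0],[-1,-0.022,0.118,-0.13,0,0,0],[-1,-0.022,0.118,-0.13,0,0,0],[-1,-0.022,0.118,-0.13,0,0,0]])

```text
t: 2.62
position: [441.1, 295.9, 116.3]
orientation: [2.459, 1.955, -0.002]
ft_force: [-0.3, -0.3, -0.2]
opening: 1.003
finger_force: 0.0
```

```bash
python3 - <<'E'
from h import *
c=cam("side"); save(c,"pics/s1.png",(190,150,370,300),4)
print(r.read_state()["position"])
E
```

```text
[441.87653943 296.45217667 117.4039228 ]
```

View pics/s1.png

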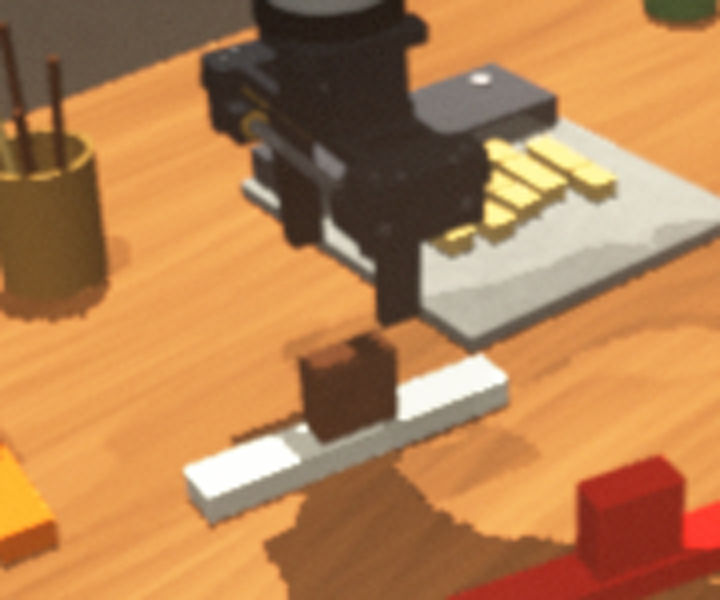

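The open fingers at (300,240) and (400,320) straddle the brown grip at (350,390) along its narrow side. The alignment agrees with what I measured, so I'll descend and grip.

Call:
carry_out(motion=[[-1,0,0,-0.03,0,0,0],[-1,0,0,-0.06,0,0,0],[-1,0,0,-0.079,0,0,0],[-1,0,0,-0.079,0,0,0],[-0.2,0,0,-0.079,0,0,0],[1,0,0,-0.079,0,0,0],[1,0,0,-0.079,0,0,0],[1,0,0,-0.079,0,0,0],[1,0,0,-0.079,0,0,0],[1,0,0,-0.079,0,0,0],[1,0,0,-0.079,0,0,0],[1,0,0,-0.079,0,0,0],[1,0,0,-0.079,0,0,0],[1,0,0,-0.079,0,0,0]])

```text
t: 3.83
position: [440.9, 296.0, 37.7]
orientation: [-2.459, -1.955, 0.001]
ft_force: [0.7, -0.6, -2.9]
opening: 0.269
finger_force: 34.1
```

Call:
carry_out(motion=[[1,0,0,0.015,0,0,0],[1,0,0,0.035,0,0,0],[1,0,0,0.05,0,0,0],[1,0.005,-0.025,0.05,0,0,1],[1,0.012,-0.06,0.05,0,0,2],[1,0.019,-0.095,0.05,0,0,3],[1,0.026,-0.13,0.05,0,0,4],[1,0.033,-0.165,0.05,0,0,5],[1,0.04,-0.2,0.05,0,0,6],[1,0.045,-0.225,0.05,0,0,6],[1,0.045,-0.234,0.05,0,0,6],[1,0.045,-0.234,0.05,0,0,6],[1,0.045,-0.234,0.035,0,0,6],[1,0.045,-0.234,0.02,0,0,6],[1,0.045,-0.234,0.015,0,0,6],[1,0.045,-0.234,0.015,0,0,6],[1,0.045,-0.234,0.015,0,0,6]])

```text
t: 5.25
position: [486.1, 63.5, 52.7]
orientation: [-2.351, -2.083, -0.0]
ft_force: [-0.1, -0.2, -1.9]
opening: 0.265
finger_force: 50.0
```

```bash
python3 - <<'E'
from h import *
c=cam("side"); save(c,"pics/s2.png",(230,130,400,260),4.4)
c=cam("top"); save(c,"pics/t2.png",(245,115,395,245),4.4)
s=r.read_state();print(s["position"],s["ft_force"],s["wrist_torque"],s["orientation"])
E
```

```text
[486.67717576  62.89039698  53.24262018] [ 1.20026603  0.21710488 -3.3889536 ] [-0.06896016 -0.03817332  0.00124385] [2.35276769e+00 2.08178048e+00 1.64583815e-03]
```

View pics/s2.png

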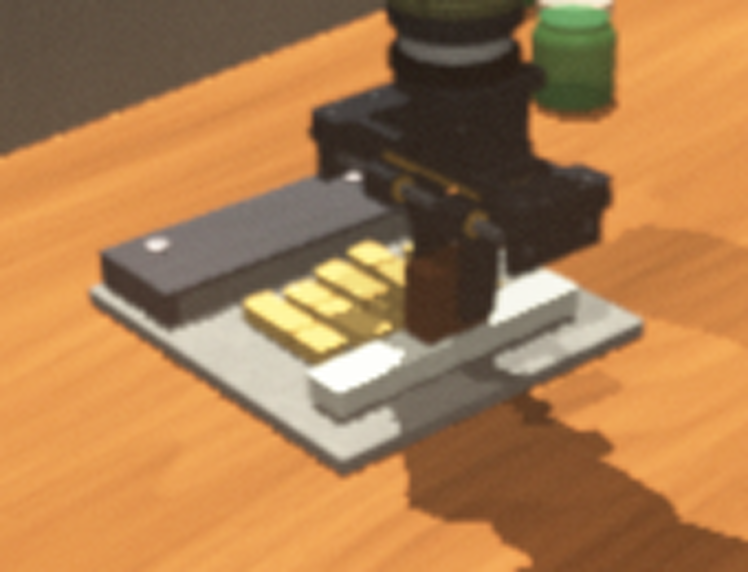

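View pics/t2.png

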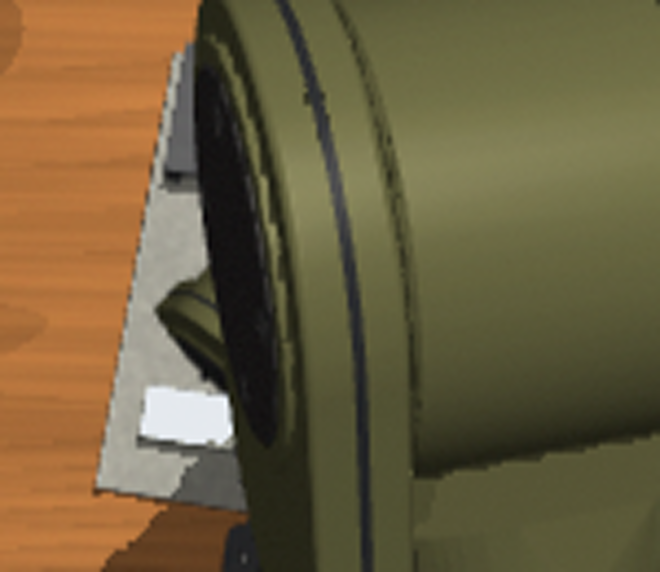

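The side view shows the bar level, just over the board and behind the blanks, parallel to the board's edge. The tail ends near (320,355) are clear of the bar. In the top view the arm hides all but the bar's left end at (190,415).

Call:
carry_out(motion=[[1,0,0,-0.0015,0,0,0],[1,0.003,-0.0004,-0.0015,0,0,0],[1,0.006,-0.0007,-0.0015,0,0,0],[1,0.009,-0.0011,-0.0015,0,0,0],[1,0.012,-0.0015,-0.0015,0,0,0],[1,0.015,-0.0018,-0.0015,0,0,0],[1,0.018,-0.0022,-0.0015,0,0,0],[1,0.021,-0.0026,-0.0015,0,0,0],[1,0.024,-0.0029,-0.0015,0,0,0],[1,0.027,-0.0033,-0.0015,0,0,0],[1,0.03,-0.0037,-0.0015,0,0,0],[1,0.033,-0.0041,-0.0015,0,0,0],[1,0.036,-0.0044,-0.0015,0,0,0],[1,0.039,-0.0048,-0.0015,0,0,0],[1,0.042,-0.0052,-0.0015,0,0,0],[1,0.045,-0.0055,-0.0015,0,0,0],[1,0.048,-0.0059,-0.0015,0,0,0],[1,0.051,-0.0063,-0.0015,0,0,0],[1,0.054,-0.0066,-0.0015,0,0,0],[1,0.054,-0.0066,-0.0015,0,0,0]], squeeze=60)

```text
t: 7.02
position: [541.4, 55.3, 51.3]
orientation: [2.354, 2.079, 0.002]
ft_force: [0.6, -0.8, -3.7]
opening: 0.267
finger_force: 60.0
```

```bash
python3 - <<'E'
from h import *
c=cam("side"); save(c,"pics/s3.png",(230,130,400,260),4.4)
s=r.read_state();print(s["position"],s["ft_force"],s["wrist_torque"],s["orientation"])
E
```

```text
[541.03015319  55.33604047  51.26809944] [-0.49004333 -0.06725368 -3.01595678] [-0.06295764 -0.04684651 -0.02924581] [2.35403496e+00 2.07984037e+00 1.24239983e-03]
```

View pics/s3.png

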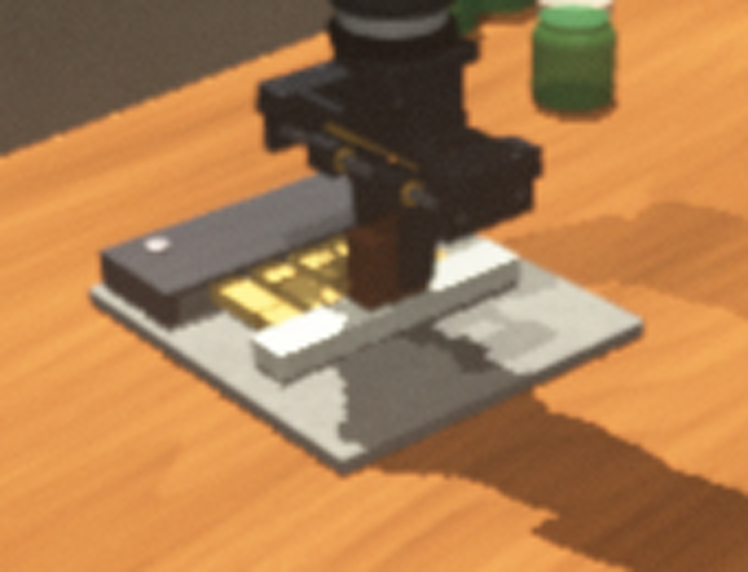

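The blanks are entering the hood square against the bar, and the left one is at (260,295). From here I'll feel for the stop in small steps.

Call:
carry_out(motion=[[1,0.001,-0.0001,0,0,0,0],[1,0.002,-0.0002,0,0,0,0],[1,0.003,-0.0004,0,0,0,0],[1,0.003,-0.0004,0,0,0,0]])

```text
t: 7.4
position: [543.5, 54.9, 51.3]
orientation: [2.354, 2.08, 0.0]
ft_force: [-0.1, 0.0, -3.7]
opening: 0.268
finger_force: 60.0
```

Call:
carry_out(motion=[[1,0.0005,-0.0001,0,0,0,0],[1,0.001,-0.0001,0,0,0,0],[1,0.0015,-0.0002,0,0,0,0],[1,0.002,-0.0002,0,0,0,0],[1,0.002,-0.0002,0,0,0,0]])

```text
t: 7.82
position: [545.6, 54.7, 51.2]
orientation: [2.354, 2.08, 0.0]
ft_force: [-0.9, -0.3, -2.7]
opening: 0.267
finger_force: 60.0
```

Call:
carry_out(motion=[[1,0.0005,-0.0001,0,0,0,0],[1,0.001,-0.0001,0,0,0,0],[1,0.0015,-0.0002,0,0,0,0],[1,0.002,-0.0002,0,0,0,0],[1,0.002,-0.0002,0,0,0,0]])

```text
t: 8.23
position: [547.7, 54.6, 51.2]
orientation: [2.354, 2.08, 0.0]
ft_force: [0.4, -0.1, -3.7]
opening: 0.264
finger_force: 60.0
```

Call:
carry_out(motion=[[1,0.0005,-0.0001,0,0,0,0],[1,0.001,-0.0001,0,0,0,0],[1,0.0015,-0.0002,0,0,0,0],[1,0.002,-0.0003,0,0,0,0],[1,0.002,-0.0003,0,0,0,0]])

```text
t: 8.65
position: [549.7, 54.3, 51.2]
orientation: [2.354, 2.08, 0.001]
ft_force: [-0.0, 0.8, -3.9]
opening: 0.267
finger_force: 60.0
```

Call:
carry_out(motion=[[1,0.0005,-0.0001,0,0,0,0],[1,0.001,-0.0001,0,0,0,0],[1,0.0015,-0.0002,0,0,0,0],[1,0.002,-0.0003,0,0,0,0],[1,0.002,-0.0003,0,0,0,0]])

```text
t: 9.07
position: [551.6, 53.9, 51.2]
orientation: [2.354, 2.08, 0.0]
ft_force: [0.3, 0.3, -3.9]
opening: 0.263
finger_force: 60.0
```

Call:
carry_out(motion=[[1,0.0005,-0.0001,0,0,0,0],[1,0.001,-0.0001,0,0,0,0],[1,0.0015,-0.0002,0,0,0,0],[1,0.002,-0.0003,0,0,0,0],[1,0.002,-0.0003,0,0,0,0]])

```text
t: 9.48
position: [553.7, 53.7, 51.2]
orientation: [2.354, 2.08, 0.0]
ft_force: [0.0, -0.4, -3.7]
opening: 0.267
finger_force: 60.0
```

Call:
carry_out(motion=[[1,0.0005,-0.0001,0,0,0,0],[1,0.001,-0.0001,0,0,0,0],[1,0.0015,-0.0002,0,0,0,0],[1,0.002,-0.0003,0,0,0,0],[1,0.002,-0.0003,0,0,0,0]])

```text
t: 9.9
position: [555.7, 53.3, 51.2]
orientation: [2.354, 2.08, 0.0]
ft_force: [-0.2, -0.3, -3.4]
opening: 0.262
finger_force: 60.0
```

Call:
carry_out(motion=[[1,0.0005,-0.0001,0,0,0,0],[1,0.001,-0.0001,0,0,0,0],[1,0.0015,-0.0002,0,0,0,0],[1,0.002,-0.0003,0,0,0,0],[1,0.002,-0.0003,0,0,0,0]])

```text
t: 10.32
position: [557.7, 53.0, 51.2]
orientation: [2.354, 2.08, 0.0]
ft_force: [-0.3, -0.6, -2.2]
opening: 0.266
finger_force: 60.0
```

Call:
carry_out(motion=[[1,0.0005,-0.0001,0,0,0,0],[1,0.001,-0.0001,0,0,0,0],[1,0.0015,-0.0002,0,0,0,0],[1,0.002,-0.0003,0,0,0,0],[1,0.002,-0.0003,0,0,0,0]])

```text
t: 10.73
position: [559.7, 52.8, 51.2]
orientation: [2.354, 2.08, 0.0]
ft_force: [-1.1, 0.8, -3.5]
opening: 0.263
finger_force: 60.0
```

Call:
carry_out(motion=[[1,0.0005,-0.0001,0,0,0,0],[1,0.001,-0.0001,0,0,0,0],[1,0.0015,-0.0002,0,0,0,0],[1,0.002,-0.0003,0,0,0,0],[1,0.002,-0.0003,0,0,0,0]])

```text
t: 11.15
position: [561.7, 52.5, 51.2]
orientation: [2.354, 2.08, 0.0]
ft_force: [-0.4, 0.0, -3.0]
opening: 0.265
finger_force: 60.0
```

Call:
carry_out(motion=[[1,0.0005,-0.0001,0,0,0,0],[1,0.001,-0.0001,0,0,0,0],[1,0.0015,-0.0002,0,0,0,0],[1,0.002,-0.0003,0,0,0,0],[1,0.002,-0.0003,0,0,0,0]])

```text
t: 11.57
position: [562.3, 52.4, 51.1]
orientation: [-2.353, -2.08, 0.003]
ft_force: [-3.7, 1.8, -0.6]
opening: 0.264
finger_force: 60.0
```

Contact. The force is rising and the tool has stopped following the command.

```bash
cat >> h.py <<'E'
def avg(n=6):
    S=[]
    for _ in range(n):
        cams.read_camera("top"); S.append(r.read_state())
    for k in("position","orientation","ft_force","wrist_torque"): print(k,np.round(np.mean([s[k] for s in S],0),3))
E
python3 -c "
from h import *
avg()"
```

```text
position [562.31   52.387  51.08 ]
orientation [-2.353e+00 -2.080e+00  2.000e-03]
ft_force [-4.852  1.55  -0.618]
wrist_torque [ 0.22   1.052 -0.145]
```

Call:
carry_out(motion=[[1,0.0003,0,0,0,0,0],[1,0.0006,-0.0001,0,0,0,0],[1,0.001,-0.0001,0,0,0,0],[1,0.001,-0.0001,0,0,0,0]])

```text
t: 12.2
position: [562.4, 52.4, 51.0]
orientation: [-2.352, -2.08, 0.005]
ft_force: [-6.9, 2.1, 0.2]
opening: 0.266
finger_force: 60.0
```

```bash
python3 -c "
from h import *
avg()"
```

```text
position [562.385  52.352  50.95 ]
orientation [-2.352 -2.08   0.005]
ft_force [-6.877  1.827  0.028]
wrist_torque [ 0.278  1.469 -0.178]
```

Call:
carry_out(motion=[[1,0.0003,0,0,0,0,-0.1],[1,0.0006,0,0,0,0,-0.2],[1,0.0008,-0.0001,0,0,0,-0.4],[1,0.0008,-0.0001,0,0,0,-0.4]])

```text
t: 12.83
position: [562.5, 52.3, 50.8]
orientation: [-2.358, -2.072, 0.007]
ft_force: [-8.7, 2.1, -0.6]
opening: 0.267
finger_force: 60.0
```

```bash
python3 -c "
from h import *
avg()"
```

```text
position [562.435  52.249  50.756]
orientation [-2.357 -2.072  0.007]
ft_force [-7.787  1.823 -0.027]
wrist_torque [0.356 1.689 0.052]
```

Call:
carry_out(motion=[[1,0.0004,0,0,0,0,0],[1,0.0008,-0.0001,0,0,0,0],[1,0.001,-0.0001,0,0,0,0],[1,0.001,-0.0001,0,0,0,0]])

```text
t: 13.47
position: [562.5, 52.2, 50.7]
orientation: [-2.356, -2.072, 0.009]
ft_force: [-9.6, 1.2, 0.5]
opening: 0.269
finger_force: 60.0
```

```bash
python3 -c "
from h import *
avg()"
```

```text
position [562.504  52.211  50.675]
orientation [-2.357 -2.072  0.009]
ft_force [-9.349  1.993  1.048]
wrist_torque [0.426 2.045 0.039]
```

Call:
carry_out(motion=[[1,0.0004,0,0,0,0,0],[1,0.0008,-0.0001,0,0,0,0],[1,0.0008,-0.0001,0,0,0,0],[1,0.0008,-0.0001,0,0,0,0],[1,0.0008,-0.0001,0,0,0,0],[1,0.0008,-0.0001,0,0,0,0],[1,0.0008,-0.0001,0,0,0,0],[1,0.0008,-0.0001,0,0,0,0],[1,0.0008,-0.0001,0,0,0,0],[1,0.0008,-0.0001,0,0,0,0],[1,0.0008,-0.0001,0,0,0,0],[1,0.0008,-0.0001,0,0,0,0]])

```text
t: 14.77
position: [562.6, 52.2, 50.6]
orientation: [-2.356, -2.072, 0.011]
ft_force: [-10.8, 2.3, 1.6]
opening: 0.268
finger_force: 60.0
```

```bash
python3 -c "
from h import *
avg(24)"
```

```text
position [562.546  52.196  50.585]
orientation [-2.356 -2.072  0.011]
ft_force [-10.531   2.178   2.042]
wrist_torque [0.485 2.338 0.043]
```

Call:
carry_out(motion=[[1,0.0003,0,0,0,0,0],[1,0.0005,-0.0001,0,0,0,0],[1,0.0005,-0.0001,0,0,0,0],[1,0.0005,-0.0001,0,0,0,0],[1,0.0005,-0.0001,0,0,0,0],[1,0.0005,-0.0001,0,0,0,0],[1,0.0005,-0.0001,0,0,0,0],[1,0.0005,-0.0001,0,0,0,0],[1,0.0005,-0.0001,0,0,0,0],[1,0.0005,-0.0001,0,0,0,0],[1,0.0005,-0.0001,0,0,0,0],[1,0.0005,-0.0001,0,0,0,0],[1,0.0005,-0.0001,0,0,0,0],[1,0.0005,-0.0001,0,0,0,0],[1,0.0005,-0.0001,0,0,0,0]])

```text
t: 17.22
position: [562.6, 52.2, 50.6]
orientation: [-2.355, -2.071, 0.012]
ft_force: [-11.4, 2.0, 2.5]
opening: 0.265
finger_force: 60.0
```

Call:
carry_out(motion=[[1,-0.001,0.0001,0,0,0,0],[1,-0.002,0.0002,0,0,0,0],[1,-0.003,0.0004,0,0,0,0],[1,-0.004,0.0005,0,0,0,0],[1,-0.005,0.0006,0,0,0,0],[1,-0.007,0.0009,0,0,0,0],[1,-0.01,0.0012,0.001,0,0,0],[1,-0.015,0.0018,0.003,0,0,0],[1,-0.025,0.003,0.006,0,0,0],[1,-0.035,0.0043,0.015,0,0,0],[1,-0.045,0.0055,0.03,0,0,0],[1,-0.055,0.0067,0.045,0,0,0],[1,-0.06,0.0073,0.05,0,0,0],[1,-0.06,0.0073,0.05,0,0,0]])

```text
t: 18.38
position: [507.6, 59.2, 102.6]
orientation: [2.36, 2.072, 0.003]
ft_force: [0.4, -0.5, -3.8]
opening: 0.267
finger_force: 60.0
```

Call:
carry_out(motion=[[1,-0.01,0.035,0,0,0,0],[1,-0.02,0.07,0,0,0,0],[1,-0.03,0.105,0,0,0,0],[1,-0.04,0.14,0,0,0,0],[1,-0.05,0.175,0,0,0,0],[1,-0.06,0.21,0,0,0,0],[1,-0.066,0.235,0,0,0,0],[1,-0.066,0.245,0,0,0,0],[1,-0.066,0.245,-0.02,0,0,0],[1,-0.066,0.245,-0.04,0,0,0],[1,-0.066,0.245,-0.055,0,0,0],[1,-0.066,0.245,-0.062,0,0,0],[1,-0.066,0.245,-0.063,0,0,0],[1,-0.066,0.245,-0.064,0,0,0],[1,-0.066,0.245,-0.064,0,0,0]])

```text
t: 19.63
position: [442.2, 303.5, 37.4]
orientation: [2.362, 2.071, 0.001]
ft_force: [-0.5, 0.6, -3.0]
opening: 0.262
finger_force: 60.0
```

```bash
python3 - <<'E'
from h import *
avg(3)
c=cam("side"); save(c,"pics/s4.png",(190,140,400,290),3.8)
E
```

```text
position [442.324 303.827  37.376]
orientation [2.362e+00 2.071e+00 2.000e-03]
ft_force [-0.243 -0.093 -3.448]
wrist_torque [-0.065 -0.101  0.027]
```

View pics/s4.png

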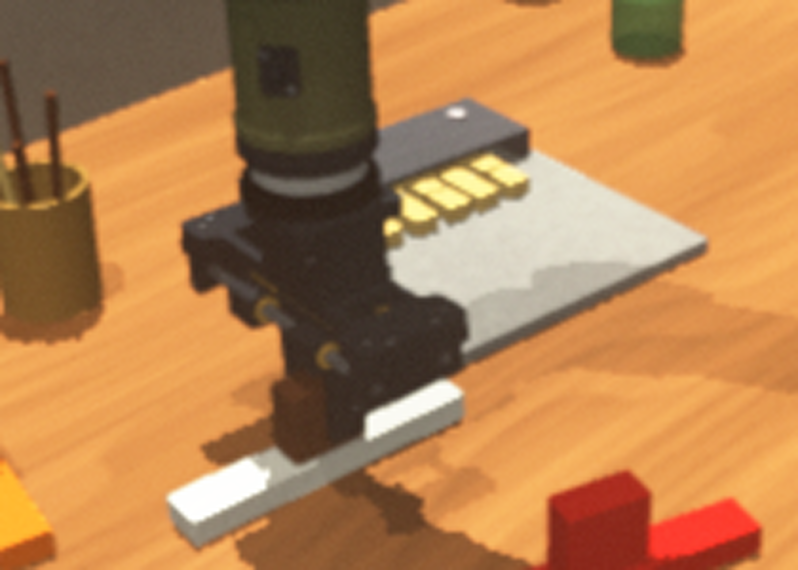

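The blanks' tails are in line at (390–525, 175–235), and the bar is just above the bench, clear of the board. Next I'll lower it the last millimetre or so until the load comes off.

Call:
carry_out(motion=[[1,0,0,-0.0005,0,0,0],[1,0,0,-0.001,0,0,0],[1,0,0,-0.0015,0,0,0],[1,0,0,-0.0015,0,0,0],[1,0,0,-0.0015,0,0,0]])

```text
t: 20.25
position: [442.2, 304.0, 37.3]
orientation: [2.361, 2.071, 0.003]
ft_force: [-0.8, -1.7, 11.8]
opening: 0.266
finger_force: 60.0
```

Landed, though pressing slightly. I'll ease off and release, then go up.

Call:
carry_out(motion=[[1,0,0,0.001,0,0,0],[1,0,0,0.001,0,0,0],[0.4,0,0,0.001,0,0,0],[0.3,0,0,0.001,0,0,0],[0,0,0,0.001,0,0,0],[0,0,0,0.001,0,0,0],[-0.4,0,0,0.001,0,0,0],[-0.4,0,0,0.001,0,0,0],[-0.4,0,0,0.015,0,0,0],[-0.4,0,0,0.04,0,0,0],[-0.4,0,0,0.08,0,0,0],[-0.4,0,0,0.12,0,0,0],[-0.4,0,0,0.16,0,0,0],[-0.4,0,0,0.2,0,0,0],[-0.4,-0.02,0.01,0.22,0,0,0],[-0.4,-0.02,0.01,0.22,0,0,0]])

```text
t: 21.58
position: [420.3, 318.0, 260.6]
orientation: [-2.356, -2.075, -0.014]
ft_force: [-0.9, 0.9, 0.0]
opening: 0.701
finger_force: 0.0
```

```bash
python3 - <<'E'
from h import *
avg(2)
a=cam("side"); b=cam("top"); import cv2
f=lambda c,x0,y0,x1,y1,s:cv2.resize(c["frame"][y0:y1,x0:x1,::-1],s,interpolation=cv2.INTER_CUBIC)
cv2.imwrite("pics/fin.png",np.hstack([f(a,190,140,400,290,(400,286)),f(b,245,115,395,245,(330,286))]))
E
```

```text
position [421.098 315.094 257.148]
orientation [ 0.001 -0.001 -0.003]
ft_force [-0.287 -0.194 -0.796]
wrist_torque [-0.079 -0.055 -0.033]
```

View pics/fin.png

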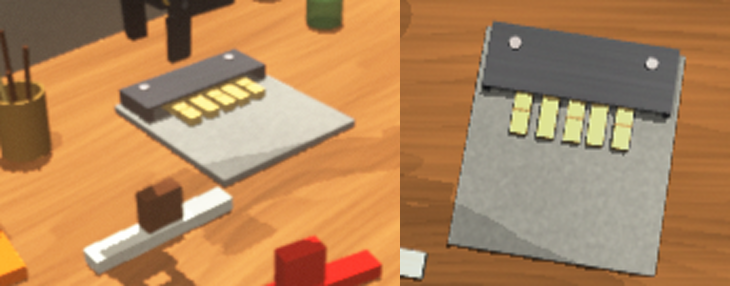

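The blank tails run in one line, parallel to the hood, from (519,136) to (622,151). The straightedge stands free on the bench, grip upward and off the board. I'll hand the job in.

```bash
python3 -c "
from station import r
print(r.close_job())"
```

```text
the job is handed in; nothing more can be done
None
```

I handed the job in, with no verdict returned: the blanks were held against the hidden stop at about 10–12 N for over 3 s and left flush, and the straightedge stands grip-up on the bench off the board at about 22 s of the 69 s allowed.

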